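Put the hall things back on their marked tiles

TASK

Put each of the four things on the radiator cover back, lying or standing flat and centred, on the pale tile whose painted mark has its shape and colour: the jar with the cork-coloured lid on the brown disc, the red bike bell on the red disc, the steel keyring hoop on the grey ring, and the black umbrella handle fob along the black bar. Never tip the jar over, and leave the key bowl where it stands.

Things in the scene. Friction and masses are not known exactly. Their poses are not given: they have to be found in the camera images.
- jar_mid (a point): Small round glass jar standing upright with a cork-coloured (brown) plastic lid fixed on: 48 mm diameter, 64 mm high, lid 47 mm diameter and 14 mm high at the top. Loose, about 120 g. The point is its centre, 32 mm above its underside; z up.
- bell_mid (a point): Red plastic bike bell: a round dome 50 mm in diameter, 38 mm high, flat underside, its wall upright for the lowest 22 mm and rounding in above. A little black thumb tab sticks out 8 mm from the wall on its +x side, 5 to 11 mm above the underside (grip it across y). Loose, about 70 g. The point is on its axis half-way up, 19 mm above the underside; z up. It may be turned any way about the vertical on its tile.
- hoop_mid (a point): Stainless steel keyring hoop lying flat: a closed ring, 50 mm outer and 34 mm inner diameter, 10 mm high. Loose, about 70 g. The point is the centre of the ring, 5 mm above its underside; z up.
- fob_mid (a point): Black umbrella handle fob lying flat: a rounded bar with two thin steel bands, 84 mm long (its x), 28 mm wide (its y), 24 mm high. Loose, about 80 g. The point is its centre, 12 mm above its underside; z up. Either way round is fine on its tile.
- mark_jar (a point): Round pale tile, 84 mm diameter, with a brown (cork-coloured) disc 48 mm in diameter: the jar's place. Tile 4 mm thick, fixed to the top. The point is the centre of the tile's upper face, 4 mm above the radiator cover top, and of the mark; z up.
- mark_bell (a point): Round pale tile, 84 mm diameter, with a red disc 50 mm in diameter: the bell's place. Tile 4 mm thick, fixed to the top. The point is the centre of the tile's upper face, 4 mm above the radiator cover top, and of the mark; z up.
- mark_hoop (a point): Round pale tile, 84 mm diameter, with a grey ring, 50 mm outer and 34 mm inner diameter: the hoop's place. Tile 4 mm thick, fixed to the top. The point is the centre of the tile's upper face, 4 mm above the radiator cover top, and of the mark; z up.
- mark_fob (a point): Oblong pale tile, 110 x 56 mm, with a black bar with round ends, 84 x 28 mm, along the tile's length (x): the fob's place. Tile 4 mm thick, fixed to the top. The point is the centre of the tile's upper face, 4 mm above the radiator cover top, and of the mark; z up.
- bowl: Blue-grey hand-thrown ceramic key bowl, 104 mm across the rim, 44 mm high, keys inside; it stands loose among the things and is to stay where it is. Origin: centre of its underside; z up. The places of the things, tiles and bowl are at the start all at least 125 mm apart, centre to centre.

How it is judged:
By the outcome, as a careful person would: the job done as asked, in the order asked, and still so for the second after the job is handed in, with the robot touching nothing.
It also fails if it takes over 120 s, if anything falls off the work surface, if the arm or the gripper's body presses on something with over 40 N, if the wrist force passes 120 N, or if a joint passes its speed limit or range.

ROBOT

A 6-joint arm with a two-finger parallel gripper is mounted at the origin on the work surface. World frame = base frame: x ahead of the robot, y to its left, z up, the work surface at z = 0. Lengths are in m, angles in rad, forces in N, time in s.
With the tool pointing down it reaches from about 0.4 to 0.925 m from the base axis. Payload 3.4 kg.
Tool frame: the origin (TCP) lies midway between the tips of the shut fingers; the grasp point (between the pads) lies 19 mm behind it; z points along the fingers, y is the line along which they close (so a half turn about z gives the same grasp; the last joint's range is limited). The gripper opens to 85 mm and grips with 20 to 120 N. Pads are 22 mm wide; open, the fingers measure 114 mm over their backs; the gripper's body (76 mm by 85 mm) begins 54 mm behind the grasp point. The pads swing forward as they close: fully open they stand 13 mm farther back than shut.
Start: joints at [1.194, 0.307, 1.506, -0, 1.328, -0.073], TCP at [0.172, 0.549, 0.231] pointing down, gripper open.
Joint ranges: [-3.12, 3.12], [-1.05, 2.28], [0.14, 2.33], [-1.42, 4.57], [0.1, 2.73], [-2.68, 2.68]. Speed limits (rad/s): [2.57, 2.57, 3.14, 3.14, 3.14, 3.14].

INTERFACE

Orientations are given as [roll, pitch, yaw] about the fixed x, y, z axes, in that order (R = Rz(yaw) Ry(pitch) Rx(roll)).
In Python, from station import * gives the robot as it stands.
- The arm moves only by the tool arm_command, never from a script. Its argument "commands" is a list of rows, each a list of 2 entries, a list of its own where there are three numbers: the shift along the tool's x, y, z each as a share of 0.15 m, from -1 to 1, then the turn about the tool's z as a share of 180 degrees, from -1 to 1. A call has 1 to 5 rows; each row is the pose to reach, as a shift and turn from the pose commanded when the call began, along the tool's axes at that moment, turning the shorter way round; what a row does not reach only later rows make up. A row lasts 1/12 s, in which the tool goes at most 41.7 mm and 7.16 degrees, less where a joint would pass 70% of its speed; a pose out of reach is approached as far as the arm can. A call with a number of a shift or a turn outside -1 to 1 is refused whole. A call with a gripper value outside its range is refused whole. "fingers" is the closure, from -1 (fully open) to 1 (shut), set as the call begins (left out, the last holds). The fingers move at their own pace and stop on an object; "force" is the grip in N (left out, the last holds). Time passes only in rows, so rows that repeat a pose let the fingers close. It gives the time, the measured TCP pose, the force, the opening and the grip force at its end, in the units of the state.
- sense(): the state, without advancing time (a new reading comes with each control period).
- snapshot(name): name is "scene" or "top"; returns the picture (384x512x3 uint8, red, green, blue); there is no depth.
- get_calibration(name): a dict with "K" (3x3 intrinsics, pixels), "rvec" (rotation vector, rad) and "tvec" (3), from world to camera coordinates, as OpenCV has them. Camera axes: x right, y down, z forward; pixel columns grow to the right and rows downward; lengths in m; the calibration is good to about 2 mm. A picture is of the moment at which its call begins. get_calibration takes no time and is no camera call.
- hand_in(): hands the job in; it is judged then, once.
The state is a dict: "clock": time; "joint_positions": joint angles; "joint_velocities": joint speeds; "tau": joint torques, N m; "tool_pos": TCP position; "ee_rot": TCP orientation; "force": force on the tool from outside, world axes, zero at the start; "wrist_torque": the same for the moment, N m; "finger_gap": opening from 0.0 (shut) to 1.0 (fully open); "grip_force": force on a finger pad.
Only numpy, scipy, OpenCV 4.12 (cv2) and the standard library are available. Lean on these libraries where they do the work, as an engineer would, in place of code of your own. Each camera call takes 0.05 s, during which the arm holds its last target. There are 200 camera calls.

## Working session

There is one attempt and no reset: what is moved stays moved. The work goes in short steps, Python scripts to look and compute and a tool call to move; the robot and the scene stay as the last step left them, time stands still between calls to the robot, and variables do not carry over. Pictures are saved under pics/ and viewed, at most 14 in all, crops included, and the job is handed in when it is done.

Besides the shell and the picture viewer there is one more tool, called after "Call:" by a JSON object that holds its "api" and its "payload". arm_command: Moves the arm, as the interface text tells. Shift numbers are shares of 0.15 m and turn numbers shares of 180 degrees, none past 1 either way. Its arguments: {"type":"object","properties":{"commands":{"type":"array"},"fingers":{"type":"number"},"force":{"type":"number"}},"required":["commands"]}

```bash
mkdir -p pics
python3 - <<'E'
from station import *
import cv2
for n in("scene","top"):
    c=get_calibration(n);print(n,c)
    cv2.imwrite(f"pics/{n}0.png",snapshot(n)[:,:,::-1])
s=sense();print(s)
E
```

```text
scene {'K': array([[354.96594906,   0.        , 250.49504293],
       [  0.        , 354.96594906, 191.82453212],
       [  0.        ,   0.        ,   1.        ]]), 'rvec': array([ 0.98664433,  2.45099301, -1.0740737 ]), 'tvec': array([ 0.39991457, -0.22874302,  1.0882327 ])}
top {'K': array([[403.82273275,   0.        , 254.18034865],
       [  0.        , 403.82273275, 192.57180949],
       [  0.        ,   0.        ,   1.        ]]), 'rvec': array([ 2.16975239, -2.19827979,  0.05262415]), 'tvec': array([0.02691114, 0.55413011, 1.06005758])}
{'clock': 0.1, 'joint_positions': array([ 1.19351045e+00,  3.07489678e-01,  1.50754858e+00, -1.42094216e-05,
        1.32837571e+00, -7.34967305e-02]), 'joint_velocities': array([ 1.47258852e-03, -2.27963503e-03, -3.37982089e-03,  5.35988950e-04,
       -1.35366290e-03,  8.90582715e-05]), 'tau': array([ 6.95281324e-04, -4.58528960e+01, -2.52609551e+01,  2.17957736e-04,
        5.52962054e-03,  1.61867524e-05]), 'tool_pos': array([0.17180144, 0.54808344, 0.23047581]), 'ee_rot': array([-3.13977524e+00, -1.19989702e-04,  2.83780682e+00]), 'force': array([-0.34894345,  0.53275488, -0.13788931]), 'wrist_torque': array([0.01179535, 0.01598463, 0.04320291]), 'grip_force': 0.0, 'finger_gap': 1.000325067449049}
```

View pics/top0.png

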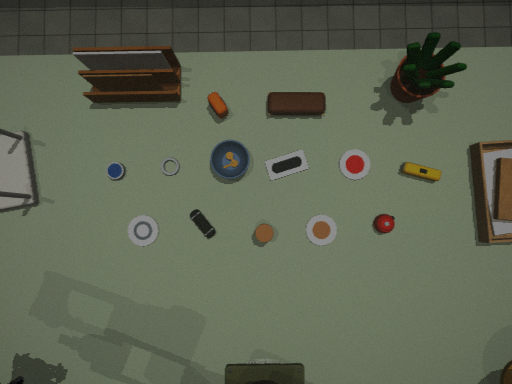

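View pics/scene0.png

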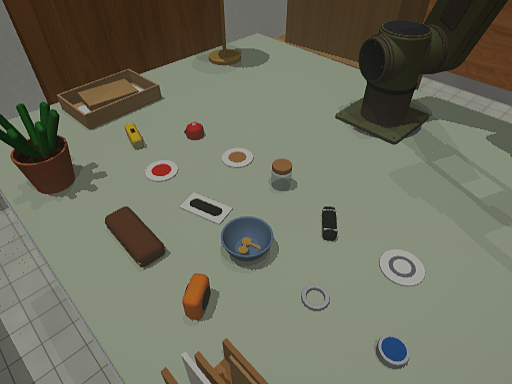

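```bash
cat > h.py <<'E'
from station import *
import cv2, numpy as np
from scipy.optimize import least_squares
CAL={n:get_calibration(n) for n in("scene","top")}
def proj(n,P):
    c=CAL[n];return cv2.projectPoints(np.asarray(P,float),c['rvec'],c['tvec'],c['K'],None)[0][:,0]
def ray(n,uv,z):
    c=CAL[n];R=cv2.Rodrigues(c['rvec'])[0];C=-R.T@c['tvec']
    d=R.T@np.linalg.inv(c['K'])@np.array([*uv,1.]);return (C+d*(z-C[2])/d[2])[:2]
t=np.linspace(0,2*np.pi,40,endpoint=False);ci=np.c_[np.cos(t),np.sin(t)]
def cyl(r,z0,z1): return np.vstack([np.c_[ci*r,0*t+z] for z in(z0,z1)])
def box(l,w,z0,z1): return np.array([[x*l/2,y*w/2,z] for x in(-1,1) for y in(-1,1) for z in(z0,z1)])
def cen(p):
    m=cv2.moments(cv2.convexHull(p.astype(np.float32)));a=.5*np.arctan2(2*m['mu11'],m['mu20']-m['mu02'])
    return np.array([m['m10'],m['m01']])/m['m00'],a
# mask tests on float rgb
def bg(I,u,v,w=26):
    W=I[v-w:v+w,u-w:u+w].reshape(-1,3);return W
tests={'pale':lambda r,g,b:(b>g*.86)&(g>110),'red':lambda r,g,b:(r>1.8*g)&(r>60),'brown':lambda r,g,b:(r>1.25*g)&(r>60),
 'dark':lambda r,g,b:(g<62),'notgreen':lambda r,g,b:(b>g*.93)&(g>45)}
def seg(I,uv,test,w=30):
    u,v=map(int,uv);x0,y0=max(u-w,0),max(v-w,0);W=I[y0:v+w,x0:u+w].astype(float)
    m=tests[test](W[...,0],W[...,1],W[...,2]).astype(np.uint8)
    m=cv2.morphologyEx(m,cv2.MORPH_CLOSE,np.ones((3,3),np.uint8))
    cs=cv2.findContours(m,cv2.RETR_EXTERNAL,cv2.CHAIN_APPROX_NONE)[0]
    cs=[c for c in cs if cv2.contourArea(c)>15]
    c=max(cs,key=lambda c:cv2.contourArea(c)-8*abs(cv2.pointPolygonTest(c,(u-x0,v-y0),True)) if cv2.pointPolygonTest(c,(u-x0,v-y0),True)<0 else cv2.contourArea(c))
    return c[:,0]+[x0,y0]
M={'jar':(cyl(.0235,.050,.064),'brown'),'bell':(np.vstack([cyl(.025,0,.022),cyl(.021,.03,.031),cyl(.01,.037,.038)]),'red'),
 'hoop':(cyl(.025,0,.01),'notgreen'),'fob':(box(.084,.028,0,.024),'dark'),
 'mark_jar':(cyl(.024,.004,.004),'brown'),'mark_bell':(cyl(.025,.004,.004),'red'),'mark_hoop':(cyl(.042,0,.004),'pale'),
 'mark_fob':(box(.084,.028,.004,.004),'dark')}
def locate(name,seeds,imgs,over=None):
    P,test=M[name];ob={}
    for n,uv in seeds.items():
        c=seg(imgs[n],uv,test);ob[n]=cen(c)
        if over: cv2.polylines(over[n],[c[:,None]],True,(255,0,255),1)
        ob[n]+=(cv2.contourArea(c),)
    an='fob' in name;out={}
    for views in (list(ob),)+tuple([v] for v in ob):
        def f(x):
            a=x[2] if an else 0;Q=P.copy();Q[:,:2]=P[:,:2]@np.array([[np.cos(a),np.sin(a)],[-np.sin(a),np.cos(a)]])+x[:2]
            r=[]
            for n in views:
                c,g=cen(proj(n,Q));r+=list(c-ob[n][0])
                if an:r.append(10*np.sin(g-ob[n][1]))
            return r
        n=views[-1];x0=[*ray(n,ob[n][0],.01)]
        best=min((least_squares(f,x0+([a] if an else [])) for a in ([0,.8,1.6,2.4] if an else [0])),key=lambda s:s.cost)
        out['+'.join(views)]=np.round(best.x,4)
    print(name,{k:v.tolist() for k,v in out.items()},'area',[o[2] for o in ob.values()])
    return out
E
python3 - <<'E'
from h import *
imgs={n:snapshot(n) for n in CAL}
over={n:imgs[n][:,:,::-1].copy() for n in CAL}
S={'jar':((264,233),(282,166)),'bell':((385,223),(194,131)),'hoop':((171,166),(315,297)),'fob':((203,223),(329,222)),
'mark_jar':((321,230),(237,157)),'mark_bell':((355,165),(161,170)),'mark_hoop':((143,231),(402,267)),'mark_fob':((286,165),(206,207))}
for k,(a,b) in S.items(): locate(k,{'top':a,'scene':b},imgs,over)
print('bowl',ray('top',(230,159),.044),ray('scene',(247,229),.044), 'blue',ray('top',(116,171),0),'orange',ray('top',(218,104),0.02))
A=cv2.resize(over['top'][130:260,95:410],None,fx=2.5,fy=2.5,interpolation=0);B=cv2.resize(over['scene'][105:315,130:430],None,fx=2.6,fy=2.6*.5,interpolation=0)
A=np.pad(A,((0,0),(0,800-A.shape[1]),(0,0)));B=np.pad(B,((0,0),(0,800-B.shape[1]),(0,0)))
cv2.imwrite('pics/o1.png',np.vstack([A,B]))
E
```

```text
jar {'top+scene': [0.4488, -0.0037], 'top': [0.4493, -0.0038], 'scene': [0.448, -0.0038]} area [228.5, 225.5]
bell {'top+scene': [0.4678, -0.3255], 'top': [0.4688, -0.3265], 'scene': [0.4662, -0.3238]} area [220.5, 228.5]
hoop {'top+scene': [0.6302, 0.2488], 'top': [0.6308, 0.2491], 'scene': [0.6299, 0.2487]} area [223.0, 545.0]
fob {'top+scene': [0.4754, 0.1599, 0.7999], 'top': [0.4746, 0.1596, 0.7999], 'scene': [0.4747, 0.1607, 0.7998]} area [301.5, 410.5]
mark_jar {'top+scene': [0.4526, -0.1578], 'top': [0.4533, -0.1579], 'scene': [0.4517, -0.1578]} area [215.0, 118.0]
mark_bell {'top+scene': [0.6284, -0.252], 'top': [0.6292, -0.2521], 'scene': [0.6276, -0.2522]} area [238.0, 155.0]
mark_hoop {'top+scene': [0.4571, 0.3219], 'top': [0.4582, 0.3232], 'scene': [0.4558, 0.3214]} area [732.5, 3481.0]
mark_fob {'top+scene': [0.6307, -0.0684, 1.6], 'top': [0.6296, -0.0677, 1.6], 'scene': [0.6293, -0.0687, 1.6]} area [242.5, 240.0]
bowl [0.64162082 0.08147666] [0.63047169 0.07258632] blue [0.61959155 0.39654991] orange [0.79511491 0.11427851]
```

View pics/o1.png

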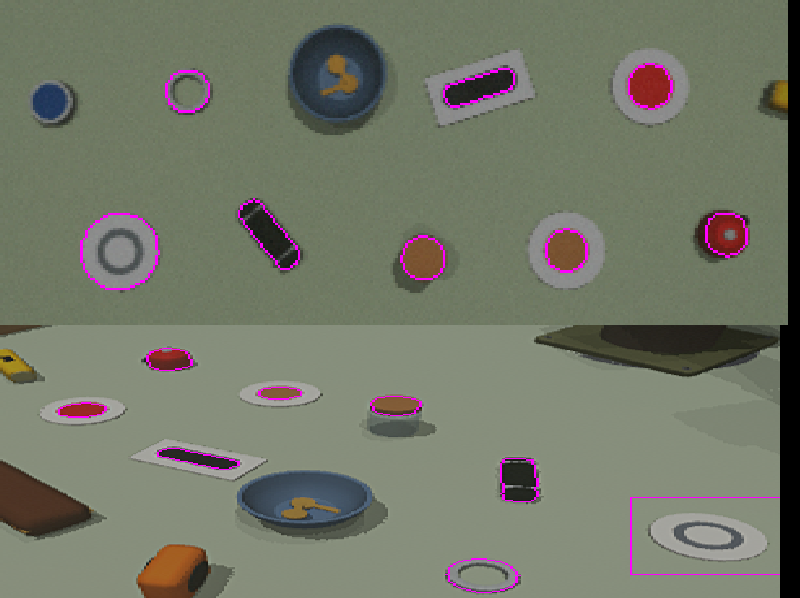

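```bash
python3 - <<'E'
s=open('h.py').read()
s=s.replace("def f(x):\n","def f(p):\n            x=(np.array(p)-1)*.05+np.array(X0)\n")
s=s.replace("x0=[*ray(n,ob[n][0],.01)]\n        best=min((least_squares(f,x0+([a] if an else [])) for a in ([0,.8,1.6,2.4] if an else [0])),key=lambda s:s.cost)\n        out['+'.join(views)]=np.round(best.x,4)",
"""x0=[*ray(n,ob[n][0],.01)];best=None
        for a in ([0,.8,1.6,2.4] if an else [0]):
            X0=x0+([a] if an else []);r=least_squares(f,np.ones(len(X0)),diff_step=.02)
            if best is None or r.cost<best[0]: best=(r.cost,(r.x-1)*.05+np.array(X0))
        out['+'.join(views)]=np.round(best[1],4)""")
s+='''
def plan(x,y,z,yaw=None):
    """shares for arm_command from the measured pose; yaw mod pi"""
    from scipy.spatial.transform import Rotation as Ro
    q=sense();R=Ro.from_euler('xyz',q['ee_rot']).as_matrix()
    sh=R.T@(np.array([x,y,z])-q['tool_pos'])/.15
    d=0 if yaw is None else (yaw-q['ee_rot'][2]+np.pi/2)%np.pi-np.pi/2
    tu=-d/np.pi  # tool z points down
    print('pos',q['tool_pos'].round(4),'yaw',q['ee_rot'][2].round(3),'j6',q['joint_positions'][5].round(2),'shift',sh.round(3),'turn',round(tu,3),'t',q['clock'])
'''
open('h.py','w').write(s)
E
python3 - <<'E'
from h import *
imgs={n:snapshot(n) for n in CAL}
S={'jar':((264,233),(282,166)),'bell':((385,223),(194,131)),'hoop':((171,166),(315,297)),'fob':((203,223),(329,222)),
'mark_jar':((321,230),(237,157)),'mark_bell':((355,165),(161,170)),'mark_fob':((286,165),(206,207))}
for k,(a,b) in S.items(): locate(k,{'top':a,'scene':b},imgs)
locate('mark_hoop',{'top':(143,231)},imgs)
plan(.449,-.004,.15)
E
```

```text
jar {'top+scene': [0.4488, -0.0037], 'top': [0.4493, -0.0038], 'scene': [0.448, -0.0038]} area [229.5, 225.5]
bell {'top+scene': [0.4674, -0.3254], 'top': [0.4688, -0.3266], 'scene': [0.4663, -0.3235]} area [221.5, 230.5]
hoop {'top+scene': [0.6304, 0.2489], 'top': [0.6313, 0.2491], 'scene': [0.6299, 0.2488]} area [228.0, 549.5]
fob {'top+scene': [0.4745, 0.1599, 3.8173], 'top': [0.4745, 0.1594, 0.6725], 'scene': [0.4747, 0.1604, 0.6767]} area [302.5, 411.5]
mark_jar {'top+scene': [0.4527, -0.1578], 'top': [0.4535, -0.1581], 'scene': [0.4517, -0.1578]} area [214.5, 118.0]
mark_bell {'top+scene': [0.6283, -0.252], 'top': [0.629, -0.2521], 'scene': [0.6274, -0.2523]} area [236.0, 156.0]
mark_fob {'top+scene': [0.63, -0.0679, 1.8653], 'top': [0.6304, -0.0677, -1.2788], 'scene': [0.6295, -0.0683, 1.8674]} area [242.5, 240.0]
mark_hoop {'top': [0.4581, 0.323]} area [731.5]
pos [0.1719 0.5485 0.231 ] yaw 2.838 j6 -0.07 shift [-2.864 -2.962  0.542] turn 0.0 t 0.3
```

Call:
{"api": "arm_command", "payload": {"commands": [[[-0.95,-0.98,0],0],[[-0.95,-0.98,0],0],[[-0.95,-0.98,0],0],[[-0.95,-0.98,0],0],[[-0.95,-0.98,0],0]], "fingers": -1, "force": 40}}

```text
clock: 0.72
tool_pos: [0.2643, 0.3637, 0.2312]
ee_rot: [-3.141, 0.0, 2.839]
force: [0.8, 0.3, -0.2]
finger_gap: 1.0
grip_force: 0.0
```

Call:
{"api": "arm_command", "payload": {"commands": [[[-0.95,-0.98,0],0],[[-0.95,-0.98,0],0],[[-0.95,-0.98,0],0],[[-0.95,-0.98,0],0],[[-0.95,-0.98,0],0]]}}

```text
clock: 1.13
tool_pos: [0.3565, 0.1808, 0.2316]
ee_rot: [3.141, 0.001, 2.838]
force: [0.6, -0.0, -0.8]
finger_gap: 0.998
grip_force: 0.0
```

Call:
{"api": "arm_command", "payload": {"commands": [[[-0.95,-0.98,0.1],0],[[-0.95,-0.98,0.2],0],[[-0.95,-0.98,0.3],0],[[-0.95,-0.98,0.4],0],[[-0.95,-0.98,0.4],0]]}}

```text
clock: 1.55
tool_pos: [0.4462, 0.0038, 0.1746]
ee_rot: [3.141, 0.002, 2.837]
force: [1.9, 0.4, 0.9]
finger_gap: 0.998
grip_force: 0.0
```

```bash
python3 -c "
from h import *
plan(.449,-.004,.016)"
```

```text
pos [0.4462 0.0038 0.1746] yaw 2.837 j6 -1.35 shift [-0.031 -0.045  1.057] turn 0.0 t 1.55
```

Call:
{"api": "arm_command", "payload": {"commands": [[[-0.03,-0.045,0.2],0],[[-0.03,-0.045,0.5],0],[[-0.03,-0.045,0.5],0],[[-0.03,-0.045,0.5],0]]}}

```text
clock: 1.88
tool_pos: [0.4447, -0.0019, 0.0976]
ee_rot: [-3.14, -0.007, 2.837]
force: [0.9, -0.1, 0.0]
finger_gap: 1.002
grip_force: 0.0
```

Run:
```python
from h import *
plan(.449,-.004,.016)
a=snapshot('top')[190:275,215:315];b=snapshot('scene')[105:235,205:365]
f=lambda i:cv2.resize(i[:,:,::-1],(400,340),interpolation=cv2.INTER_CUBIC)
cv2.imwrite('pics/j1.png',np.hstack([f(a),f(b)]))
```

```text
pos [ 0.4447 -0.0019  0.0976] yaw 2.837 j6 -1.37 shift [-0.035 -0.004  0.544] turn 0.0 t 1.8833
```

View pics/j1.png

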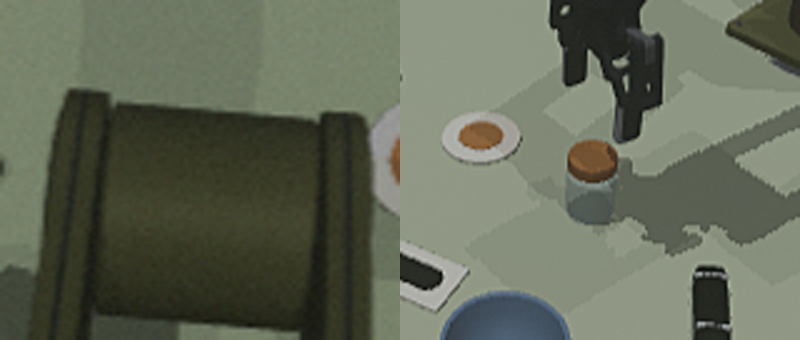

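Call:
{"api": "arm_command", "payload": {"commands": [[[-0.03,0,0.15],0],[[-0.03,0,0.35],0],[[-0.03,0,0.5],0],[[-0.03,0,0.54],0],[[-0.03,0,0.54],0]]}}

```text
clock: 2.4
tool_pos: [0.452, -0.0027, 0.0189]
ee_rot: [3.142, 0.0, 2.839]
force: [0.5, 0.6, 0.9]
finger_gap: 1.004
grip_force: 0.0
```

```bash
python3 -c "
from h import *
plan(.449,-.004,.016)"
```

```text
pos [ 0.452  -0.0027  0.0189] yaw 2.839 j6 -1.37 shift [ 0.016 -0.014  0.02 ] turn 0.0 t 2.4
```

Call:
{"api": "arm_command", "payload": {"commands": [[[0,0,0],0],[[0,0,0],0],[[0,0,0],0]]}}

```text
clock: 2.65
tool_pos: [0.4531, -0.0032, 0.0201]
ee_rot: [3.141, 0.004, 2.838]
force: [-0.2, -0.3, 0.0]
finger_gap: 1.003
grip_force: 0.0
```

```bash
python3 -c "
from h import *
plan(.449,-.004,.016)"
```

```text
pos [ 0.4531 -0.0032  0.0201] yaw 2.838 j6 -1.37 shift [ 0.025 -0.013  0.027] turn 0.0 t 2.65
```

Call:
{"api": "arm_command", "payload": {"commands": [[[0.025,-0.01,0.02],0],[[0.025,-0.01,0.02],0],[[0.025,-0.01,0.02],0],[[0.025,-0.01,0.02],0]]}}

```text
clock: 2.98
tool_pos: [0.4475, -0.0036, 0.0156]
ee_rot: [3.142, 0.0, 2.838]
force: [0.2, 0.7, 0.6]
finger_gap: 0.999
grip_force: 0.0
```

Call:
{"api": "arm_command", "payload": {"commands": [[[0,0,0],0],[[0,0,0],0],[[0,0,0],0],[[0,0,0],0],[[0,0,0],0]], "fingers": 1, "force": 40}}

```text
clock: 3.4
tool_pos: [0.4477, -0.0035, 0.0157]
ee_rot: [3.141, 0.0, 2.838]
force: [-0.9, -0.1, 4.2]
finger_gap: 0.549
grip_force: 41.0
```

Call:
{"api": "arm_command", "payload": {"commands": [[[0,0,0],0],[[0,0,0],0],[[0,0,0],0],[[0,0,0],0],[[0,0,0],0]]}}

```text
clock: 3.82
tool_pos: [0.4477, -0.0035, 0.0157]
ee_rot: [3.141, 0.0, 2.838]
force: [-0.6, 1.2, 6.2]
finger_gap: 0.549
grip_force: 41.1
```

Call:
{"api": "arm_command", "payload": {"commands": [[[0,0,-0.1],0],[[0,0,-0.25],0],[[0,0,-0.35],0],[[0,0,-0.35],0],[[0,0,-0.35],0]]}}

```text
clock: 4.23
tool_pos: [0.4482, -0.0036, 0.0683]
ee_rot: [3.141, 0.002, 2.838]
force: [0.1, 0.1, -2.1]
finger_gap: 0.545
grip_force: 41.6
```

```bash
python3 -c "
from h import *
plan(.4516,-.1576,.065)"
```

```text
pos [ 0.4482 -0.0036  0.0683] yaw 2.838 j6 -1.37 shift [-0.329 -0.973  0.022] turn 0.0 t 4.2333
```

Call:
{"api": "arm_command", "payload": {"commands": [[[-0.05,-0.15,0],0],[[-0.13,-0.4,0],0],[[-0.21,-0.65,0],0],[[-0.29,-0.88,0],0],[[-0.33,-0.97,0],0]]}}

```text
clock: 4.65
tool_pos: [0.4513, -0.161, 0.0667]
ee_rot: [-3.14, -0.0, 2.836]
force: [0.6, -0.5, -0.8]
finger_gap: 0.552
grip_force: 41.7
```

Call:
{"api": "arm_command", "payload": {"commands": [[[0,0,0],0],[[0,0,0],0],[[0,0,0],0]]}}

```text
clock: 4.9
tool_pos: [0.4499, -0.1561, 0.0668]
ee_rot: [3.141, -0.003, 2.837]
force: [0.6, 0.4, -1.1]
finger_gap: 0.546
grip_force: 41.7
```

```bash
python3 -c "
from h import *
plan(.4516,-.1576,.021)"
```

```text
pos [ 0.4499 -0.1561  0.0668] yaw 2.837 j6 -1.69 shift [-0.015 -0.006  0.305] turn 0.0 t 4.9
```

Call:
{"api": "arm_command", "payload": {"commands": [[[-0.01,-0.005,0.08],0],[[-0.01,-0.005,0.18],0],[[-0.01,-0.005,0.24],0],[[-0.01,-0.005,0.26],0],[[-0.01,-0.005,0.26],0]]}}

```text
clock: 5.32
tool_pos: [0.4514, -0.1569, 0.0279]
ee_rot: [3.141, -0.003, 2.839]
force: [-0.2, 0.4, -0.3]
finger_gap: 0.545
grip_force: 41.7
```

Call:
{"api": "arm_command", "payload": {"commands": [[[0,0,0],0],[[0,0,0],0],[[0,0,0],0]]}}

```text
clock: 5.57
tool_pos: [0.453, -0.1584, 0.0295]
ee_rot: [-3.141, 0.001, 2.838]
force: [-0.1, -0.3, -0.8]
finger_gap: 0.548
grip_force: 41.7
```

```bash
python3 -c "
from h import *
plan(.4516,-.1576,.020)"
```

```text
pos [ 0.453  -0.1584  0.0295] yaw 2.838 j6 -1.69 shift [0.011 0.002 0.063] turn 0.0 t 5.5667
```

Call:
{"api": "arm_command", "payload": {"commands": [[[0.01,0.0,0.03],0],[[0.01,0.0,0.055],0],[[0.01,0,0.055],0],[[0.01,0,0.055],0],[[0.01,0,0.055],0]]}}

```text
clock: 5.98
tool_pos: [0.451, -0.1579, 0.0206]
ee_rot: [3.142, -0.0, 2.838]
force: [-0.4, -0.3, -1.3]
finger_gap: 0.552
grip_force: 41.7
```

Call:
{"api": "arm_command", "payload": {"commands": [[[0,0,0],0],[[0,0,0],0],[[0,0,0],0]]}}

```text
clock: 6.23
tool_pos: [0.4512, -0.1579, 0.0208]
ee_rot: [3.142, 0.0, 2.838]
force: [0.8, 0.7, -1.3]
finger_gap: 0.549
grip_force: 41.7
```

Call:
{"api": "arm_command", "payload": {"commands": [[[0,0,0.008],0],[[0,0,0.008],0],[[0,0,0.008],0],[[0,0,0.008],0]]}}

```text
clock: 6.57
tool_pos: [0.4513, -0.158, 0.0197]
ee_rot: [-3.142, 0.001, 2.838]
force: [-0.0, -0.3, 3.6]
finger_gap: 0.547
grip_force: 42.0
```

Call:
{"api": "arm_command", "payload": {"commands": [[[0,0,0],0],[[0,0,0],0],[[0,0,0],0],[[0,0,0],0],[[0,0,0],0]], "fingers": -1}}

```text
clock: 6.98
tool_pos: [0.451, -0.1579, 0.0194]
ee_rot: [3.142, -0.0, 2.838]
force: [0.4, 0.6, 0.8]
finger_gap: 1.0
grip_force: 0.0
```

Call:
{"api": "arm_command", "payload": {"commands": [[[0,0,-0.1],0],[[0,0,-0.3],0],[[0,0,-0.55],0],[[0,0,-0.8],0],[[0,0,-0.9],0]]}}

```text
clock: 7.4
tool_pos: [0.4533, -0.1589, 0.1589]
ee_rot: [-3.141, 0.007, 2.838]
force: [1.1, -0.1, -0.3]
finger_gap: 0.999
grip_force: 0.0
```

Run:
```python
from h import *
plan(.467,-.325,.12,0)
a=snapshot('top');b=snapshot('scene')
f=lambda i:cv2.resize(i[:,:,::-1],(400,300),interpolation=cv2.INTER_CUBIC)
cv2.imwrite('pics/j2.png',np.vstack([np.hstack([f(a[195:255,285:365]),f(b[115:190,195:295])]),np.hstack([f(a[208:238,365:405]),f(b[115:145,175:215])])]))
```

```text
pos [ 0.4533 -0.1589  0.1589] yaw 2.838 j6 -1.69 shift [-0.417 -1.029  0.263] turn -0.097 t 7.4
```

View pics/j2.png

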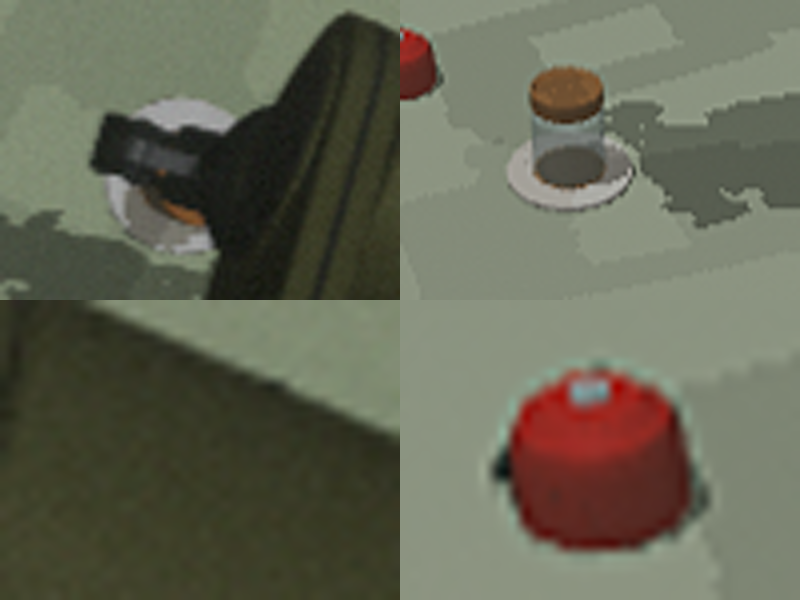

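Run:
```python
from h import *
for n,uv in(('scene',(184.7,131.6)),('top',(95+745/2.5,130+217/2.5))):
    p=ray(n,uv,.008);d=p-[.4674,-.3254];print(n,p,np.degrees(np.arctan2(d[1],d[0])),np.hypot(*d))
```

```text
scene [ 0.48425385 -0.34715347] -52.23269608778549 0.027518459899453646
top [ 0.48524853 -0.34975571] -53.76501727740213 0.030195537425877453
```

Call:
{"api": "arm_command", "payload": {"commands": [[[-0.1,-0.2,0],0.035],[[-0.2,-0.45,0.05],0.07],[[-0.28,-0.7,0.1],0.11],[[-0.38,-0.9,0.2],0.15],[[-0.42,-1.0,0.25],0.19]]}}

```text
clock: 7.92
tool_pos: [0.4662, -0.3235, 0.1145]
ee_rot: [-3.141, 0.0, 2.235]
force: [-0.7, 0.6, 0.1]
finger_gap: 0.998
grip_force: 0.0
```

Call:
{"api": "arm_command", "payload": {"commands": [[[0,0,0],0],[[0,0,0],0],[[0,0,0],0],[[0,0,0],0]]}}

```text
clock: 8.25
tool_pos: [0.4658, -0.3183, 0.1167]
ee_rot: [-3.142, -0.002, 2.245]
force: [-0.4, -0.2, -0.2]
finger_gap: 0.996
grip_force: 0.0
```

```bash
python3 -c "
from h import *
plan(.4674,-.3254,.010,2.23)"
```

```text
pos [ 0.4658 -0.3183  0.1167] yaw 2.245 j6 -1.35 shift [-0.044 -0.021  0.711] turn 0.005 t 8.25
```

Call:
{"api": "arm_command", "payload": {"commands": [[[-0.045,-0.02,0.15],0],[[-0.045,-0.02,0.35],0],[[-0.045,-0.02,0.55],0],[[-0.045,-0.02,0.66],0],[[-0.045,-0.02,0.68],0]]}}

```text
clock: 8.67
tool_pos: [0.4662, -0.324, 0.0125]
ee_rot: [-3.14, -0.006, 2.245]
force: [0.1, 0.3, 0.3]
finger_gap: 1.0
grip_force: 0.0
```

Call:
{"api": "arm_command", "payload": {"commands": [[[0,0,0],0],[[0,0,0],0],[[0,0,0],0],[[0,0,0],0]]}}

```text
clock: 9.0
tool_pos: [0.4693, -0.3276, 0.0167]
ee_rot: [3.141, 0.003, 2.243]
force: [0.5, -0.1, 0.3]
finger_gap: 1.005
grip_force: 0.0
```

```bash
python3 -c "
from h import *
plan(.4674,-.3254,.002,2.23)"
```

```text
pos [ 0.4693 -0.3276  0.0167] yaw 2.243 j6 -1.36 shift [ 0.02  -0.001  0.098] turn 0.004 t 9.0
```

Call:
{"api": "arm_command", "payload": {"commands": [[[0.01,0,0.04],0],[[0.015,0,0.07],0],[[0.015,0,0.09],0],[[0.015,0,0.09],0],[[0.015,0,0.09],0]]}}

```text
clock: 9.42
tool_pos: [0.4664, -0.3251, 0.0011]
ee_rot: [-3.141, -0.001, 2.243]
force: [0.7, -0.4, -1.0]
finger_gap: 0.999
grip_force: 0.0
```

Call:
{"api": "arm_command", "payload": {"commands": [[[0,0,0],0],[[0,0,0],0],[[0,0,0],0],[[0,0,0],0]]}}

```text
clock: 9.75
tool_pos: [0.4669, -0.3254, 0.0016]
ee_rot: [3.142, 0.0, 2.243]
force: [-0.3, 0.1, -0.7]
finger_gap: 1.003
grip_force: 0.0
```

```bash
python3 -c "
from h import *
plan(.4674,-.3254,.002,2.23)"
```

```text
pos [ 0.4669 -0.3254  0.0016] yaw 2.243 j6 -1.35 shift [-0.002  0.003 -0.003] turn 0.004 t 9.75
```

Call:
{"api": "arm_command", "payload": {"commands": [[[0,0,0],0],[[0,0,0],0],[[0,0,0],0],[[0,0,0],0],[[0,0,0],0]], "fingers": 1}}

```text
clock: 10.17
tool_pos: [0.467, -0.3253, 0.0019]
ee_rot: [3.141, 0.0, 2.243]
force: [-0.4, 0.0, 4.2]
finger_gap: 0.572
grip_force: 41.5
```

Call:
{"api": "arm_command", "payload": {"commands": [[[0,0,0],0],[[0,0,0],0],[[0,0,-0.05],0],[[0,0,-0.15],0],[[0,0,-0.3],0]]}}

```text
clock: 10.58
tool_pos: [0.4651, -0.3241, 0.0451]
ee_rot: [-3.14, -0.005, 2.243]
force: [0.1, -0.1, -0.8]
finger_gap: 0.566
grip_force: 41.5
```

Call:
{"api": "arm_command", "payload": {"commands": [[[0,0,0],0],[[0,0,0],0]]}}

```text
clock: 10.75
tool_pos: [0.4676, -0.3261, 0.0477]
ee_rot: [3.141, 0.003, 2.243]
force: [-0.0, 0.4, -0.5]
finger_gap: 0.565
grip_force: 41.6
```

```bash
python3 -c "
from h import *
plan(.6280,-.252,.045)"
```

```text
pos [ 0.4676 -0.3261  0.0477] yaw 2.243 j6 -1.35 shift [-0.279  1.144  0.019] turn 0.0 t 10.75
```

Call:
{"api": "arm_command", "payload": {"commands": [[[-0.05,0.2,0],0],[[-0.1,0.45,0],0],[[-0.16,0.7,0],0],[[-0.22,0.9,0],0],[[-0.24,1.0,0],0]]}}

```text
clock: 11.17
tool_pos: [0.6101, -0.2585, 0.0455]
ee_rot: [3.14, 0.001, 2.245]
force: [1.4, -0.0, -0.5]
finger_gap: 0.562
grip_force: 41.6
```

Call:
{"api": "arm_command", "payload": {"commands": [[[-0.02,0.08,0],0],[[-0.04,0.145,0],0],[[-0.04,0.145,0],0],[[-0.04,0.145,0],0],[[-0.04,0.145,0],0]]}}

```text
clock: 11.58
tool_pos: [0.6256, -0.2517, 0.0461]
ee_rot: [-3.14, -0.001, 2.242]
force: [-0.3, -0.2, -1.0]
finger_gap: 0.563
grip_force: 41.6
```

```bash
python3 -c "
from h import *
plan(.6280,-.252,.0065)"
```

```text
pos [ 0.6256 -0.2517  0.0461] yaw 2.242 j6 -1.12 shift [-0.012  0.011  0.264] turn 0.0 t 11.5833
```

Call:
{"api": "arm_command", "payload": {"commands": [[[-0.01,0.01,0.06],0],[[-0.01,0.01,0.14],0],[[-0.01,0.01,0.2],0],[[-0.01,0.01,0.23],0],[[-0.01,0.01,0.24],0]]}}

```text
clock: 12.0
tool_pos: [0.6278, -0.251, 0.0083]
ee_rot: [-3.14, -0.003, 2.242]
force: [-0.7, 0.5, -0.2]
finger_gap: 0.567
grip_force: 41.6
```

Call:
{"api": "arm_command", "payload": {"commands": [[[0,0,0],0],[[0,0,0],0],[[0,0,0],0],[[0,0,0],0],[[0,0,0],0]]}}

```text
clock: 12.42
tool_pos: [0.6298, -0.2515, 0.011]
ee_rot: [3.141, 0.001, 2.243]
force: [0.2, 0.5, -0.6]
finger_gap: 0.567
grip_force: 41.6
```

```bash
python3 -c "
from h import *
plan(.6280,-.252,.0065)"
```

```text
pos [ 0.6298 -0.2515  0.011 ] yaw 2.243 j6 -1.11 shift [ 0.005 -0.011  0.03 ] turn 0.0 t 12.4167
```

Call:
{"api": "arm_command", "payload": {"commands": [[[0.005,-0.01,0.015],0],[[0.005,-0.01,0.03],0],[[0.005,-0.01,0.03],0],[[0.005,-0.01,0.03],0],[[0.005,-0.01,0.03],0]]}}

```text
clock: 12.83
tool_pos: [0.6277, -0.2518, 0.006]
ee_rot: [-3.141, -0.0, 2.243]
force: [-0.2, -0.5, -0.6]
finger_gap: 0.565
grip_force: 41.7
```

Call:
{"api": "arm_command", "payload": {"commands": [[[0,0,0.004],0],[[0,0,0.004],0],[[0,0,0.004],0],[[0,0,0.004],0]]}}

```text
clock: 13.17
tool_pos: [0.6277, -0.2518, 0.006]
ee_rot: [-3.142, 0.0, 2.243]
force: [-1.7, 0.7, 4.6]
finger_gap: 0.568
grip_force: 42.2
```

Call:
{"api": "arm_command", "payload": {"commands": [[[0,0,0],0],[[0,0,0],0],[[0,0,0],0],[[0,0,0],0],[[0,0,0],0]], "fingers": -1}}

```text
clock: 13.58
tool_pos: [0.6278, -0.2517, 0.0051]
ee_rot: [-3.142, -0.0, 2.243]
force: [0.2, -0.5, -0.5]
finger_gap: 0.998
grip_force: 0.0
```

Call:
{"api": "arm_command", "payload": {"commands": [[[0,0,-0.1],0],[[0,0,-0.3],0],[[0,0,-0.55],0],[[0,0,-0.8],0],[[0,0,-1],0]]}}

```text
clock: 14.0
tool_pos: [0.6284, -0.252, 0.158]
ee_rot: [3.141, 0.002, 2.243]
force: [0.9, -0.8, -0.4]
finger_gap: 0.996
grip_force: 0.0
```

```bash
python3 -c "
from h import *
plan(.6304,.2489,.15)"
```

```text
pos [ 0.6284 -0.252   0.158 ] yaw 2.243 j6 -1.12 shift [2.605 2.09  0.051] turn 0.0 t 14.0
```

Call:
{"api": "arm_command", "payload": {"commands": [[[0.87,0.7,0],0],[[0.87,0.7,0],0],[[0.87,0.7,0],0],[[0.87,0.7,0],0],[[0.87,0.7,0],0]]}}

```text
clock: 14.42
tool_pos: [0.6278, -0.0766, 0.1555]
ee_rot: [3.139, -0.004, 2.248]
force: [-0.6, -0.6, -0.9]
finger_gap: 1.004
grip_force: 0.0
```

Call:
{"api": "arm_command", "payload": {"commands": [[[0.87,0.7,0],0],[[0.87,0.7,0],0],[[0.87,0.7,0],0],[[0.87,0.7,0],0],[[0.87,0.7,0],0]]}}

```text
clock: 14.83
tool_pos: [0.6292, 0.0908, 0.1554]
ee_rot: [3.139, -0.003, 2.248]
force: [-0.2, -0.1, -0.2]
finger_gap: 1.0
grip_force: 0.0
```

Call:
{"api": "arm_command", "payload": {"commands": [[[0.86,0.69,0],0],[[0.86,0.69,0],0],[[0.86,0.69,0],0],[[0.86,0.69,0],0],[[0.86,0.69,0],0]]}}

```text
clock: 15.25
tool_pos: [0.6301, 0.2564, 0.1553]
ee_rot: [3.138, -0.003, 2.249]
force: [0.5, -0.0, -0.2]
finger_gap: 1.002
grip_force: 0.0
```

Call:
{"api": "arm_command", "payload": {"commands": [[[0,0,0],0],[[0,0,0],0],[[0,0,0],0]]}}

```text
clock: 15.5
tool_pos: [0.6302, 0.2471, 0.1551]
ee_rot: [-3.14, 0.0, 2.242]
force: [0.4, -0.4, 0.1]
finger_gap: 1.0
grip_force: 0.0
```

Run:
```python
from h import *
plan(.6304,.2489,.02)
imgs={n:snapshot(n) for n in CAL}
over={n:imgs[n][:,:,::-1].copy() for n in CAL}
q=lambda n,p:proj(n,[p])[0].round()
for k,p in (('jar',[.4527,-.1578,.057]),('bell',[.6283,-.252,.02])):
    locate(k,{n:q(n,p) for n in CAL},imgs,over)
f=lambda i:cv2.resize(i,(400,300),interpolation=0)
cv2.imwrite('pics/p1.png',np.vstack([f(over['top'][135:255,265:425]),f(over['scene'][115:190,140:260])]))
```

```text
pos [0.6302 0.2471 0.1551] yaw 2.242 j6 -0.36 shift [0.009 0.009 0.901] turn 0.0 t 15.5
jar {'scene+top': [0.4511, -0.16], 'scene': [0.4475, -0.163], 'top': [0.4527, -0.1594]} area [173.5, 238.0]
bell {'scene+top': [0.6271, -0.2542], 'scene': [0.6243, -0.2555], 'top': [0.6296, -0.2543]} area [309.0, 221.0]
```

View pics/p1.png

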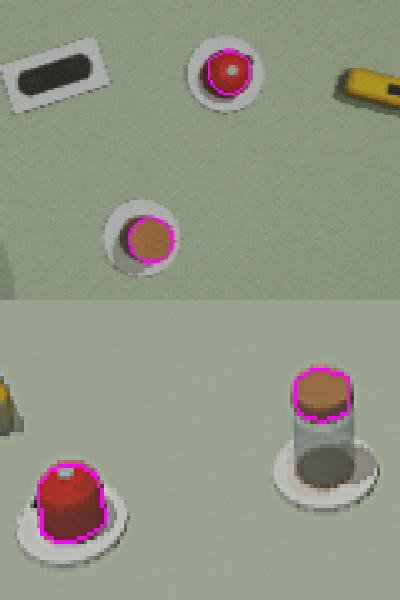

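Call:
{"api": "arm_command", "payload": {"commands": [[[0.01,0.005,0.2],0],[[0.01,0.005,0.45],0],[[0.01,0.005,0.7],0],[[0.01,0.005,0.85],0],[[0.01,0.005,0.9],0]]}}

```text
clock: 16.02
tool_pos: [0.6268, 0.2475, 0.0159]
ee_rot: [-3.134, -0.003, 2.241]
force: [-0.4, -1.2, -1.1]
finger_gap: 0.997
grip_force: 0.0
```

Call:
{"api": "arm_command", "payload": {"commands": [[[0,0,0],0],[[0,0,0],0],[[0,0,0],0],[[0,0,0],0],[[0,0,0],0]]}}

```text
clock: 16.43
tool_pos: [0.6314, 0.2506, 0.0225]
ee_rot: [3.138, 0.001, 2.243]
force: [-0.1, -0.3, 0.5]
finger_gap: 0.998
grip_force: 0.0
```

```bash
python3 -c "
from h import *
plan(.6304,.2489,.0)"
```

```text
pos [0.6314 0.2506 0.0225] yaw 2.243 j6 -0.36 shift [-0.005 -0.013  0.15 ] turn 0.0 t 16.4333
```

Call:
{"api": "arm_command", "payload": {"commands": [[[-0.005,-0.005,0.05],0],[[-0.005,-0.005,0.1],0],[[-0.005,-0.005,0.14],0],[[-0.005,-0.005,0.14],0],[[-0.005,-0.005,0.14],0]]}}

```text
clock: 16.85
tool_pos: [0.629, 0.2489, -0.0018]
ee_rot: [-3.139, -0.001, 2.243]
force: [0.6, 0.9, 0.4]
finger_gap: 0.996
grip_force: 0.0
```

Call:
{"api": "arm_command", "payload": {"commands": [[[0,0,0],0],[[0,0,0],0],[[0,0,0],0],[[0,0,0],0],[[0,0,0],0]]}}

```text
clock: 17.27
tool_pos: [0.63, 0.2492, -0.0004]
ee_rot: [3.141, 0.0, 2.243]
force: [-0.1, -0.3, -0.7]
finger_gap: 1.001
grip_force: 0.0
```

```bash
python3 -c "
from h import *
plan(.6304,.2489,.0)"
```

```text
pos [ 6.300e-01  2.492e-01 -4.000e-04] yaw 2.243 j6 -0.36 shift [-0.004  0.001 -0.003] turn 0.0 t 17.2667
```

Call:
{"api": "arm_command", "payload": {"commands": [[[0,0,0],0],[[0,0,0],0],[[0,0,0],0],[[0,0,0],0],[[0,0,0],0]], "fingers": 1}}

```text
clock: 17.68
tool_pos: [0.6298, 0.2492, -0.0]
ee_rot: [3.141, 0.0, 2.243]
force: [-1.8, -0.1, 4.4]
finger_gap: 0.55
grip_force: 40.9
```

Call:
{"api": "arm_command", "payload": {"commands": [[[0,0,0],0],[[0,0,0],0],[[0,0,-0.05],0],[[0,0,-0.15],0],[[0,0,-0.3],0]]}}

```text
clock: 18.1
tool_pos: [0.6279, 0.2485, 0.0424]
ee_rot: [-3.137, -0.002, 2.243]
force: [0.3, 0.8, -0.5]
finger_gap: 0.559
grip_force: 41.4
```

Call:
{"api": "arm_command", "payload": {"commands": [[[0,0,0],0],[[0,0,0],0],[[0,0,0],0]]}}

```text
clock: 18.35
tool_pos: [0.6295, 0.2491, 0.044]
ee_rot: [-3.141, -0.0, 2.243]
force: [0.5, 0.1, -1.8]
finger_gap: 0.558
grip_force: 41.4
```

Run:
```python
from h import *
plan(.4569,.3231,.045)
f=lambda i:cv2.resize(i[:,:,::-1],(400,300),interpolation=2)
cv2.imwrite('pics/h1.png',f(snapshot('scene')[240:330,265:385]))
```

```text
pos [0.6295 0.2491 0.044 ] yaw 2.243 j6 -0.36 shift [ 1.103 -0.593 -0.006] turn 0.0 t 18.35
```

View pics/h1.png

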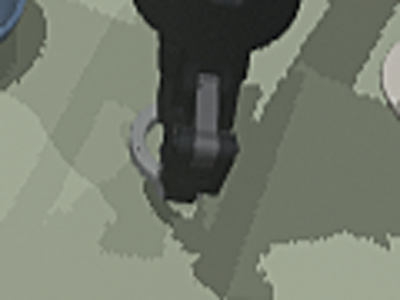

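Call:
{"api": "arm_command", "payload": {"commands": [[[0.15,-0.08,0],0],[[0.37,-0.2,0],0],[[0.6,-0.32,0],0],[[0.8,-0.43,0],0],[[0.95,-0.51,0],0]]}}

```text
clock: 18.82
tool_pos: [0.4769, 0.3127, 0.0428]
ee_rot: [-3.137, -0.001, 2.243]
force: [-0.5, -0.2, -0.5]
finger_gap: 0.559
grip_force: 41.4
```

Call:
{"api": "arm_command", "payload": {"commands": [[[0.1,-0.05,0],0],[[0.15,-0.08,0],0],[[0.15,-0.08,0],0],[[0.15,-0.08,0],0],[[0.15,-0.08,0],0]]}}

```text
clock: 19.23
tool_pos: [0.4598, 0.3233, 0.0445]
ee_rot: [3.14, 0.001, 2.242]
force: [-0.6, 0.4, -0.0]
finger_gap: 0.557
grip_force: 41.4
```

```bash
python3 -c "
from h import *
plan(.4569,.3231,.010)"
```

```text
pos [0.4598 0.3233 0.0445] yaw 2.242 j6 -0.13 shift [ 0.011 -0.016  0.23 ] turn 0.0 t 19.2333
```

Call:
{"api": "arm_command", "payload": {"commands": [[[0.01,-0.01,0.06],0],[[0.01,-0.01,0.13],0],[[0.01,-0.01,0.18],0],[[0.01,-0.01,0.21],0],[[0.01,-0.01,0.21],0]]}}

```text
clock: 19.65
tool_pos: [0.4549, 0.3225, 0.011]
ee_rot: [-3.138, -0.0, 2.242]
force: [-0.8, -0.5, -0.3]
finger_gap: 0.556
grip_force: 41.4
```

Call:
{"api": "arm_command", "payload": {"commands": [[[0,0,0],0],[[0,0,0],0],[[0,0,0],0],[[0,0,0],0],[[0,0,0],0]]}}

```text
clock: 20.07
tool_pos: [0.456, 0.3237, 0.0133]
ee_rot: [3.141, 0.0, 2.243]
force: [0.4, 0.1, -1.0]
finger_gap: 0.56
grip_force: 41.4
```

```bash
python3 -c "
from h import *
plan(.4569,.3231,.0045)"
```

```text
pos [0.456  0.3237 0.0133] yaw 2.243 j6 -0.13 shift [-0.007  0.002  0.059] turn 0.0 t 20.0667
```

Call:
{"api": "arm_command", "payload": {"commands": [[[-0.005,0,0.03],0],[[-0.005,0,0.055],0],[[-0.005,0,0.055],0],[[-0.005,0,0.055],0],[[-0.005,0,0.055],0]]}}

```text
clock: 20.48
tool_pos: [0.456, 0.3227, 0.0044]
ee_rot: [-3.141, -0.0, 2.243]
force: [0.8, 0.3, -0.5]
finger_gap: 0.552
grip_force: 41.4
```

Call:
{"api": "arm_command", "payload": {"commands": [[[0,0,0.005],0],[[0,0,0.007],0],[[0,0,0.007],0],[[0,0,0.007],0]]}}

```text
clock: 20.82
tool_pos: [0.4562, 0.3229, 0.004]
ee_rot: [3.141, 0.0, 2.243]
force: [-0.9, -0.6, 4.4]
finger_gap: 0.56
grip_force: 41.9
```

Call:
{"api": "arm_command", "payload": {"commands": [[[0,0,0],0],[[0,0,0],0],[[0,0,0],0],[[0,0,0],0],[[0,0,0],0]], "fingers": -1}}

```text
clock: 21.23
tool_pos: [0.4562, 0.3229, 0.0034]
ee_rot: [-3.141, -0.0, 2.243]
force: [-0.0, 0.3, -0.9]
finger_gap: 0.998
grip_force: 0.0
```

Call:
{"api": "arm_command", "payload": {"commands": [[[0,0,-0.1],0],[[0,0,-0.3],0],[[0,0,-0.55],0],[[0,0,-0.8],0],[[0,0,-0.9],0]]}}

```text
clock: 21.65
tool_pos: [0.4585, 0.3243, 0.1434]
ee_rot: [3.134, 0.001, 2.243]
force: [1.3, 0.7, 0.2]
finger_gap: 1.0
grip_force: 0.0
```

```bash
python3 -c "
from h import *
plan(.4745,.1597,.12,.674)"
```

```text
pos [0.4585 0.3243 0.1434] yaw 2.243 j6 -0.13 shift [-0.925 -0.601  0.152] turn 0.499 t 21.65
```

Call:
{"api": "arm_command", "payload": {"commands": [[[-0.18,-0.12,0],0.039],[[-0.4,-0.26,0],0.078],[[-0.6,-0.4,0],0.117],[[-0.8,-0.52,0],0.156],[[-0.9,-0.6,0],0.195]]}}

```text
clock: 22.07
tool_pos: [0.4698, 0.1581, 0.1386]
ee_rot: [3.141, 0.001, 1.623]
force: [-0.1, -0.9, -0.4]
finger_gap: 0.998
grip_force: 0.0
```

Call:
{"api": "arm_command", "payload": {"commands": [[[0,0,0],0.039],[[0,0,0],0.078],[[0,0,0],0.117],[[0,0,0],0.156],[[0,0,0],0.195]]}}

```text
clock: 22.48
tool_pos: [0.4697, 0.1609, 0.1385]
ee_rot: [-3.141, 0.0, 1.011]
force: [0.4, -0.0, -0.7]
finger_gap: 1.002
grip_force: 0.0
```

Call:
{"api": "arm_command", "payload": {"commands": [[[0,0,0],0.039],[[0,0,0],0.078],[[0,0,0],0.109],[[0,0,0],0.109],[[0,0,0],0.109]]}}

```text
clock: 22.9
tool_pos: [0.4697, 0.1611, 0.1385]
ee_rot: [-3.142, 0.0, 0.678]
force: [0.6, 0.8, 0.1]
finger_gap: 1.001
grip_force: 0.0
```

Run:
```python
from h import *
plan(.4745,.1597,.02,.674)
imgs={'scene':snapshot('scene'),'top':snapshot('top')}
over={n:imgs[n][:,:,::-1].copy() for n in CAL}
f=lambda i:cv2.resize(i,(400,300),interpolation=2)
cv2.imwrite('pics/h2.png',np.hstack([f(over['top'][185:275,100:220]),f(over['scene'][200:305,310:450])]))
```

```text
pos [0.4697 0.1611 0.1385] yaw 0.678 j6 1.14 shift [0.019 0.028 0.79 ] turn 0.001 t 22.9
```

View pics/h2.png

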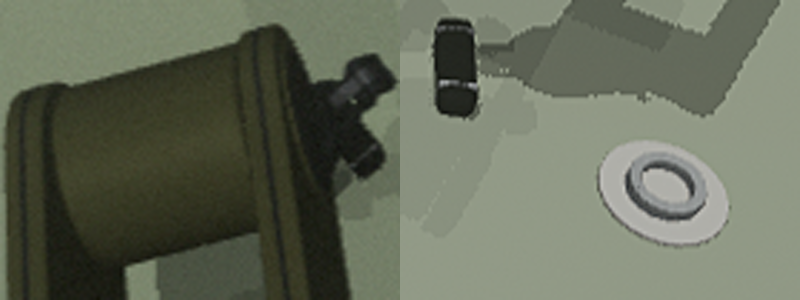

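Call:
{"api": "arm_command", "payload": {"commands": [[[0.02,0.03,0.2],0],[[0.02,0.03,0.45],0],[[0.02,0.03,0.65],0],[[0.02,0.03,0.77],0],[[0.02,0.03,0.79],0]]}}

```text
clock: 23.42
tool_pos: [0.4723, 0.1588, 0.0169]
ee_rot: [-3.139, 0.006, 0.677]
force: [-0.9, 0.1, 0.6]
finger_gap: 1.002
grip_force: 0.0
```

Call:
{"api": "arm_command", "payload": {"commands": [[[0,0,0],0],[[0,0,0],0],[[0,0,0],0],[[0,0,0],0],[[0,0,0],0]]}}

```text
clock: 23.83
tool_pos: [0.476, 0.1598, 0.0214]
ee_rot: [3.14, -0.003, 0.675]
force: [-0.2, -0.2, 0.2]
finger_gap: 0.998
grip_force: 0.0
```

```bash
python3 -c "
from h import *
plan(.4745,.1597,.002,.674)"
```

```text
pos [0.476  0.1598 0.0214] yaw 0.675 j6 1.14 shift [-0.008 -0.006  0.129] turn 0.0 t 23.8333
```

Call:
{"api": "arm_command", "payload": {"commands": [[[-0.005,-0.005,0.04],0],[[-0.005,-0.005,0.09],0],[[-0.005,-0.005,0.125],0],[[-0.005,-0.005,0.125],0],[[-0.005,-0.005,0.125],0]]}}

```text
clock: 24.25
tool_pos: [0.4732, 0.1595, 0.0006]
ee_rot: [-3.141, 0.002, 0.675]
force: [-0.5, 0.1, -0.0]
finger_gap: 1.003
grip_force: 0.0
```

Call:
{"api": "arm_command", "payload": {"commands": [[[0,0,0],0],[[0,0,0],0],[[0,0,0],0],[[0,0,0],0],[[0,0,0],0]]}}

```text
clock: 24.67
tool_pos: [0.4741, 0.1597, 0.0015]
ee_rot: [3.141, -0.0, 0.675]
force: [-0.8, 0.2, 0.2]
finger_gap: 1.001
grip_force: 0.0
```

Call:
{"api": "arm_command", "payload": {"commands": [[[0,0,0],0],[[0,0,0],0],[[0,0,0],0],[[0,0,0],0],[[0,0,0],0]], "fingers": 1}}

```text
clock: 25.08
tool_pos: [0.474, 0.1597, 0.0015]
ee_rot: [3.142, -0.0, 0.675]
force: [-0.6, 0.2, 2.1]
finger_gap: 0.319
grip_force: 40.7
```

Call:
{"api": "arm_command", "payload": {"commands": [[[0,0,0],0],[[0,0,0],0],[[0,0,0],0],[[0,0,0],0],[[0,0,0],0]]}}

```text
clock: 25.5
tool_pos: [0.4741, 0.1597, 0.0015]
ee_rot: [3.141, -0.0, 0.675]
force: [-0.5, 0.1, 3.4]
finger_gap: 0.318
grip_force: 41.1
```

Call:
{"api": "arm_command", "payload": {"commands": [[[0,0,-0.08],0],[[0,0,-0.2],0],[[0,0,-0.4],0],[[0,0,-0.6],0],[[0,0,-0.65],0]]}}

```text
clock: 25.92
tool_pos: [0.4762, 0.1602, 0.1022]
ee_rot: [3.139, -0.005, 0.675]
force: [0.9, 0.6, -1.1]
finger_gap: 0.319
grip_force: 40.6
```

Call:
{"api": "arm_command", "payload": {"commands": [[[0,0,0],-0.035],[[0,0,0],-0.07],[[0,0,0],-0.11],[[0,0,0],-0.15],[[0,0,0],-0.185]]}}

```text
clock: 26.33
tool_pos: [0.4732, 0.1595, 0.098]
ee_rot: [-3.14, 0.001, 1.262]
force: [0.4, 0.5, -0.4]
finger_gap: 0.322
grip_force: 40.6
```

Call:
{"api": "arm_command", "payload": {"commands": [[[0,0,0],-0.035],[[0,0,0],-0.07],[[0,0,0],-0.11],[[0,0,0],-0.15],[[0,0,0],-0.185]]}}

```text
clock: 26.75
tool_pos: [0.4732, 0.1594, 0.0979]
ee_rot: [-3.14, -0.0, 1.844]
force: [-0.4, -0.4, -2.5]
finger_gap: 0.317
grip_force: 40.6
```

```bash
python3 -c "
from h import *
plan(.6296,-.0679,.1,1.865)"
```

```text
pos [0.4732 0.1594 0.0979] yaw 1.844 j6 -0.03 shift [-1.741  0.596 -0.015] turn -0.007 t 26.75
```

Call:
{"api": "arm_command", "payload": {"commands": [[[-0.12,0.04,0],-0.005],[[-0.3,0.1,0],-0.007],[[-0.52,0.18,0],-0.007],[[-0.74,0.25,0],-0.007],[[-0.9,0.3,0],-0.007]]}}

```text
clock: 27.17
tool_pos: [0.5541, 0.0392, 0.098]
ee_rot: [-3.141, 0.001, 1.859]
force: [1.1, 0.2, -1.0]
finger_gap: 0.317
grip_force: 40.6
```

Call:
{"api": "arm_command", "payload": {"commands": [[[-0.22,0.08,0],0],[[-0.45,0.16,0],0],[[-0.65,0.23,0],0],[[-0.78,0.28,0],0],[[-0.83,0.3,0],0]]}}

```text
clock: 27.58
tool_pos: [0.6335, -0.0684, 0.0977]
ee_rot: [3.141, 0.001, 1.857]
force: [0.5, 0.3, -0.4]
finger_gap: 0.318
grip_force: 40.6
```

Call:
{"api": "arm_command", "payload": {"commands": [[[0,0,0],0],[[0,0,0],0],[[0,0,0],0],[[0,0,0],0]]}}

```text
clock: 27.92
tool_pos: [0.6301, -0.0637, 0.0985]
ee_rot: [-3.14, -0.001, 1.861]
force: [0.3, 0.6, -0.9]
finger_gap: 0.319
grip_force: 40.6
```

```bash
python3 -c "
from h import *
plan(.6296,-.0679,.012,1.865)"
```

```text
pos [ 0.6301 -0.0637  0.0985] yaw 1.861 j6 -0.46 shift [-0.027 -0.01   0.577] turn -0.001 t 27.9167
```

Call:
{"api": "arm_command", "payload": {"commands": [[[-0.02,-0.005,0.1],-0.001],[[-0.02,-0.005,0.25],-0.001],[[-0.02,-0.005,0.4],-0.001],[[-0.02,-0.005,0.5],-0.001],[[-0.02,-0.005,0.54],-0.001]]}}

```text
clock: 28.33
tool_pos: [0.629, -0.0667, 0.0156]
ee_rot: [-3.137, -0.002, 1.864]
force: [0.5, -1.0, -1.1]
finger_gap: 0.324
grip_force: 40.6
```

Call:
{"api": "arm_command", "payload": {"commands": [[[0,0,0],0],[[0,0,0],0],[[0,0,0],0],[[0,0,0],0],[[0,0,0],0]]}}

```text
clock: 28.75
tool_pos: [0.6326, -0.0684, 0.0191]
ee_rot: [3.139, 0.001, 1.863]
force: [-0.4, 1.0, -1.2]
finger_gap: 0.32
grip_force: 40.6
```

```bash
python3 -c "
from h import *
plan(.6296,-.0679,.006,1.865)"
```

```text
pos [ 0.6326 -0.0684  0.0191] yaw 1.863 j6 -0.47 shift [ 0.009 -0.018  0.087] turn -0.001 t 28.75
```

Call:
{"api": "arm_command", "payload": {"commands": [[[0.005,-0.015,0.03],0],[[0.005,-0.015,0.065],0],[[0.005,-0.015,0.082],0],[[0.005,-0.015,0.082],0],[[0.005,-0.015,0.082],0]]}}

```text
clock: 29.17
tool_pos: [0.6289, -0.0683, 0.0056]
ee_rot: [-3.141, -0.0, 1.863]
force: [-1.1, -0.2, 3.1]
finger_gap: 0.321
grip_force: 41.2
```

Call:
{"api": "arm_command", "payload": {"commands": [[[0,0,0.003],0],[[0,0,0.003],0],[[0,0,0.003],0],[[0,0,0.003],0]]}}

```text
clock: 29.5
tool_pos: [0.6289, -0.0683, 0.0055]
ee_rot: [-3.141, -0.0, 1.863]
force: [-1.9, -0.8, 6.1]
finger_gap: 0.316
grip_force: 41.5
```

Touching; release, lift and retreat to check.

Call:
{"api": "arm_command", "payload": {"commands": [[[0,0,0],0],[[0,0,0],0],[[0,0,0],0],[[0,0,0],0],[[0,0,0],0]], "fingers": -1}}

```text
clock: 29.92
tool_pos: [0.6293, -0.0682, 0.0048]
ee_rot: [-3.141, -0.0, 1.863]
force: [-0.4, 0.0, 0.9]
finger_gap: 0.994
grip_force: 0.0
```

Call:
{"api": "arm_command", "payload": {"commands": [[[0,0,0],0],[[0,0,-0.25],0],[[0,0,-0.5],0],[[0,0,-0.8],0],[[0,0,-1],0]]}}

```text
clock: 30.33
tool_pos: [0.6297, -0.0683, 0.1576]
ee_rot: [3.14, 0.001, 1.863]
force: [1.8, -0.8, 0.3]
finger_gap: 1.003
grip_force: 0.0
```

Call:
{"api": "arm_command", "payload": {"commands": [[[0.3,0,-0.3],0],[[0.5,0,-0.3],0],[[0.8,-0.3,-0.3],0],[[1,-0.6,-0.3],0],[[1,-0.6,-0.3],0]]}}

```text
clock: 30.75
tool_pos: [0.4982, 0.0508, 0.2004]
ee_rot: [3.141, -0.0, 1.864]
force: [-0.8, 0.7, 1.0]
finger_gap: 1.0
grip_force: 0.0
```

Call:
{"api": "arm_command", "payload": {"commands": [[[0.3,0,0],0],[[0.5,0,0],0],[[0.8,0,0],0],[[1,0,0],0],[[1,0,0],0]]}}

```text
clock: 31.17
tool_pos: [0.4546, 0.1981, 0.2003]
ee_rot: [3.141, -0.003, 1.867]
force: [-0.0, 0.4, -0.6]
finger_gap: 0.998
grip_force: 0.0
```

```bash
cat > chk.py <<'E'
from h import *
imgs={n:snapshot(n) for n in CAL}
over={n:imgs[n][:,:,::-1].copy() for n in CAL}
for k,p in (('jar',[.4527,-.1578]),('bell',[.6283,-.252]),('hoop',[.4573,.3228]),('fob',[.63,-.0679])):
    P,t=M[k];P=P.copy();P[:,2]+=.004;M[k]=(P,t)
    if k=='hoop': continue
    sd={n:proj(n,[[*p,P[:,2].mean()]])[0].round() for n in CAL}
    locate(k,sd,imgs,over)
print(sense()['tool_pos'])
f=lambda i:cv2.resize(i,(400,300),interpolation=2)
import sys
cv2.imwrite(sys.argv[1],np.vstack([np.hstack([f(over['top'][115:280,190:410]),f(over['top'][207:255,111:175])]),np.hstack([f(over['scene'][115:265,130:330]),f(over['scene'][235:300,360:447])])]))
E
python3 chk.py pics/c1.png
```

```text
jar {'scene+top': [0.4523, -0.1583], 'scene': [0.4513, -0.1585], 'top': [0.4529, -0.1585]} area [173.5, 239.5]
bell {'scene+top': [0.6277, -0.2518], 'scene': [0.6267, -0.2507], 'top': [0.629, -0.2527]} area [310.0, 224.5]
fob {'scene+top': [0.6298, -0.0674, 1.861], 'scene': [0.6306, -0.0664, -1.2885], 'top': [0.6291, -0.0682, -1.271]} area [442.0, 280.5]
[0.45620682 0.19414987 0.20016405]
```

View pics/c1.png

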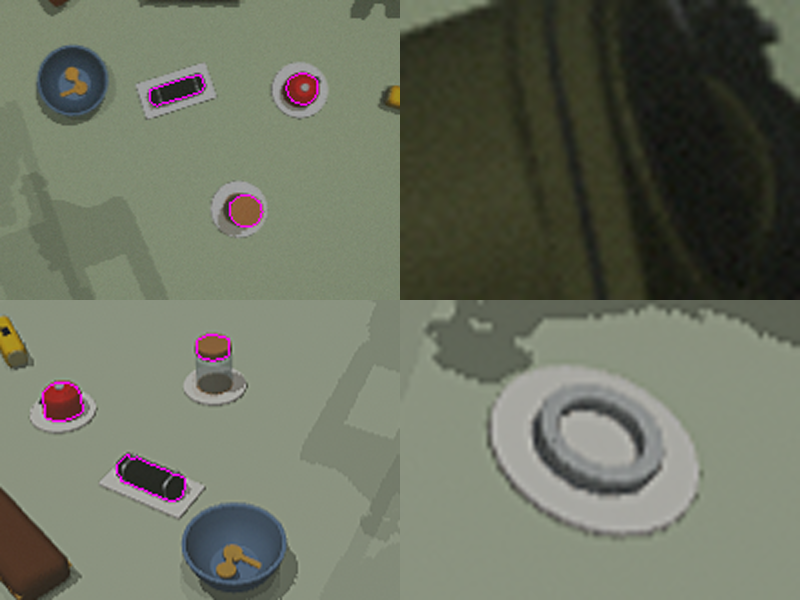

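Run:
```python
from h import *
print(ray('scene',(402.4,267.5),.002),ray('scene',(403.1,264.9),.009))
```

```text
[0.4578838  0.32512225] [0.45738749 0.32416129]
```

```bash
python3 -c "
from station import *
print(hand_in())"
```

```text
the job is handed in; nothing more can be done
None
```

The jar, bell, hoop and fob now sit flat on their matching tiles, in that order; the camera check put each within about 1 mm of its mark's centre. The jar stayed upright, the bowl was not touched, and the job is handed in at about 31 s on the clock.

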